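# Clear the solvent bottle and slide the phone carrier into the test bay

### The job

A solvent bottle stands in front of the hooded bay of the phone test station: before you touch the blue carrier, set the bottle down gently and upright on the cork coaster. Then, without lifting or tipping the carrier (the opened phone lies loose in it), slide it across the plate from its blue marked place to in front of the bay and on into the bay, until you feel it meet the hidden contact shoe and have pushed the shoe back about half a centimetre, certainly not much more than one. Push gently, and leave the other phone, the solder spool and the parts tray where they are.

Things in the scene. Friction and masses are not known exactly. Their poses are not given: they have to be found in the camera images.
- station: Fixed phone test station: black box 400 x 380 x 45 mm with a flat bare-metal plate on top. Origin: centre of its underside on the bench, so the plate is 45 mm above it. +x points away from the robot into the bay (turned by up to 0.12 rad), +y left, z up. Blue outlines 160 x 100 mm centred at x = -55, y = +125 and -125 mm: one holds the carrier, one a phone; it varies.
- bay_mouth (a point): Centre of the bay's mouth on the plate, at station x = 80, y = 0 mm. Grey hood from here to x = 200 mm, 142 wide, 58 high above the plate; bay under it 98 wide, 34 high, open to -x. Two steel cheeks 22 mm high flare in front of it (to x = 42 mm, there 136 mm apart).
- ready (a point): Centre of the orange outline, 160 x 100 mm, on the plate in front of the bay: station x = -55, y = 0 mm.
- shoe (a joint): The copper contact shoe hidden inside the bay, 80 mm wide, 24 mm high. Its front face stands somewhere between 40 and 80 mm behind the bay mouth; this cannot be seen, only felt. Value: how far it has been pushed back along the station's +x, in m; 0 untouched, hard end of travel at 0.020. It has no spring: a friction drag of about 7 N resists it and it stays where it is left.
- carrier: Blue flat tray, 150 long (x) x 90 wide (y) x 24 mm high, about 0.4 kg, square vertical outer faces, with an opened phone in it. Lies loose on the plate on one of the two blue outlines, its x axis roughly (within 0.12 rad) along the station's x. Origin: centre of its underside. Too wide to grip; it slides with about 1 to 4 N of friction.
- bottle: Amber glass solvent bottle with a steel cap, standing upright on the plate in or near the orange outline. Diameter 56 mm up to 68 mm height, then a shoulder; cap 36 mm in diameter, top at 98 mm. About 0.22 kg. Origin: centre of its underside; z up.
- coaster: Round cork coaster fixed on the bench to one side of the station (left or right varies), diameter 90 mm, 6 mm thick. Origin: centre of its underside.
- phone: Bystander: a phone lying face up on the other blue outline, 150 x 72 x 9 mm. Origin: centre of its underside. Leave alone.
- spool: Bystander: spool of solder, 60 mm in diameter, 45 mm high, standing on the bench on the other side from the coaster. Origin: centre of its underside. Leave alone.
- tray: Bystander: green parts tray, 100 x 130 x 22 mm, on the bench on the left, beyond the coaster or spool. Origin: centre of its underside. Leave alone.
There are look-alikes about, which are no part of the job. Several things have the shape of the carrier; the one meant has the colours described above.

How it is judged:
On the way, in this order (a step that is already met when the one before it is completed fails the run):
1. the bottle stands upright on the cork coaster, let go, and the carrier has not been moved yet (less than 15 mm) (horizontal distance between bottle and coaster below 0.025 m and height (world z) of bottle between 0.003 and 0.012 m and angle between bottle's own z axis and vertical below 0.1 rad and contact force between bottle and the fingers below 0.2 N and distance of carrier from where it was at the start of the episode below 0.015 m), for 0.2 s.
2. the carrier is in the bay and has pushed the contact shoe back by more than 2 mm (y of carrier in the frame of station between -0.012 and 0.012 m and angle between the x axis of carrier and the x axis of station, either way round below 0.12 rad and x of carrier in the frame of station above 0.03 m and z of carrier in the frame of station below 0.05 m and angle between carrier's own z axis and vertical below 0.05 rad and value of joint shoe between 0.002 and 0.014 m), for 0.1 s.
At the end, for the whole second after the job is handed in: The bottle stands upright and still on the coaster, centres within 25 mm; the carrier lies flat, still and straight in the bay (centre within 12 mm of the bay's centre line, within 0.12 rad of its direction, at least 30 mm past the station's centre), with the shoe pushed back 2 to 14 mm (all of step 2 and horizontal distance between bottle and coaster below 0.025 m and height (world z) of bottle between 0.003 and 0.012 m and angle between bottle's own z axis and vertical below 0.1 rad and linear speed of each of carrier, bottle below 0.01 m/s); the robot touches nothing.
It fails at once if the contact shoe is pushed back more than 14 mm (value of joint shoe above 0.014 m).
It fails at once if the carrier is lifted more than 6 mm or tipped more than 0.12 rad (z of carrier in the frame of station above 0.051 m or angle between carrier's own z axis and vertical above 0.12 rad).
It fails at once if the carrier is pushed with more than 30 N (contact force between carrier and the fingers above 30 N).
It fails at once if the bottle is tipped by more than 0.5 rad or dropped onto the bench (faster than 0.3 m/s in the last 25 mm above it) (angle between bottle's own z axis and vertical above 0.5 rad or (height (world z) of bottle below 0.025 m and linear speed of bottle above 0.3 m/s)).
It fails at once if the other phone, the spool or the parts tray is moved by more than 15 mm (distance of any of phone, spool, tray from where it was at the start of the episode above 0.015 m).
It also fails if it takes over 69 s, if anything falls off the work surface, if the arm or the gripper's body presses on something with over 40 N, if the wrist force passes 120 N, or if a joint passes its speed limit or range.

### The arm

A 7-joint arm with a two-finger parallel gripper is mounted at the origin on the work surface. World frame = base frame: x ahead of the robot, y to its left, z up, the work surface at z = 0. Lengths are in m, angles in rad, forces in N, time in s.
With the tool pointing down it reaches from about 0.4 to 0.85 m from the base axis. Payload 10.4 kg.
Tool frame: the origin (TCP) lies between the finger pads; the fingertips stand 8 mm ahead of it and the grasp point (between the pads) lies 11 mm behind it; z points along the fingers, x is the direction in which the jaws open and shut, and the axes are right-handed (so a half turn about z gives the same grasp; the last joint's range is limited). The gripper opens to 87 mm and grips with 3 to 60 N. Pads are 19 mm wide; open, the fingers measure 117 mm over their backs; the gripper's body (75 mm by 190 mm) begins 51 mm behind the grasp point.
Start: joints at [1.227, 0.332, -0.065, 1.46, 0.022, 1.35, -0.088], TCP at [0.197, -0.593, 0.231] pointing down, gripper open.
Joint ranges: [-2.6, 2.6], [-0.5, 2.12], [-1.47, 1.34], [0.16, 2.42], [-1.27, 4.41], [0.06, 2.06], [-2.6, 2.6]. Speed limits (rad/s): [2.22, 2.22, 2.79, 2.79, 3.14, 3.14, 3.14].

### API

Orientations are given as a unit quaternion [x, y, z, w].
In Python, from bench import r, viewer gives the robot as it stands.
- The arm moves only by the tool apply_moves, never from a script. Its argument "increments" is a list of rows, each an object with "grip": the closure in counts, from 0 (fully open) to 255 (shut); "xyz": the shift along the tool's x, y, z in mm, a list of three; "rotation": the turn, a rotation vector about the tool's x, y, z in degrees, a list of three. A call has 1 to 5 rows; each row is the pose to reach, as a shift and turn from the pose measured when the call began, along the tool's axes at that moment; what a row does not reach only later rows make up. A row lasts 1/8 s, in which the tool goes at most 62.5 mm and 10.7 degrees, less where a joint would pass 70% of its speed; a pose out of reach is approached as far as the arm can. A call with a gripper value outside its range is refused whole. The fingers move at their own pace and stop on an object; "squeeze" is the grip in N (left out, the last holds). Time passes only in rows, so rows that repeat a pose let the fingers close. It gives the time, the measured TCP pose, the force and the opening at its end, in the units of the state.
- r.read_state(): the state, without advancing time (a new reading comes with each control period).
- viewer.camera(name): name is "side" or "top" or "wrist"; returns a dict with "img" (400x640x3 uint8, blue, green, red), "range_z" (400x640 float32, m along the optical axis (not along the pixel's ray), 0 where there is no reading), "vertical_fov" (degrees; the focal length in pixels is half the picture's height over the tangent of half this angle, whatever the lens; pixels are square), "cx", "cy" (the principal point, pixels), "rvec" (rotation vector, rad) and "tvec" (3), from world to camera coordinates, as OpenCV has them. Camera axes: x right, y down, z forward; pixel columns grow to the right and rows downward; lengths in m; the calibration is good to about 2 mm. A picture is of the moment at which its call begins.
- r.close_job(): hands the job in, once; it reports no verdict.
The state is a dict: "time": time; "joint_positions": joint angles; "joint_vel": joint speeds; "joint_torque": joint torques, N m; "ee_pos": TCP position; "eef_rot": TCP orientation; "ft_force": force on the tool from outside, world axes, zero at the start; "torque": the same for the moment, N m; "width": finger opening in m.
Only numpy, scipy, OpenCV 4.12 (cv2) and the standard library are available. Lean on these libraries where they do the work, as an engineer would, in place of code of your own. Each camera call takes 0.05 s, during which the arm holds its last target.

## Working session

There is one attempt and no reset: what is moved stays moved. The work goes in short steps, Python scripts to look and compute and a tool call to move; the robot and the scene stay as the last step left them, time stands still between calls to the robot, and variables do not carry over. Pictures are saved under pics/ and viewed, and the job is handed in when it is done.

Besides the shell and the picture viewer there is one more tool, called after "Emit:" by a JSON object that holds its "fn" and its "kwargs". apply_moves: Moves the arm, as the interface text tells. Its arguments: {"type":"object","properties":{"increments":{"type":"array","items":{"type":"object","properties":{"grip":{"type":"number"},"xyz":{"type":"array","items":{"type":"number"}},"rotation":{"type":"array","items":{"type":"number"}}}}},"squeeze":{"type":"number"}},"required":["increments"]}

```bash
ls; mkdir -p pics
cat > h.py <<'E'
import numpy as np, cv2
from bench import r, viewer
from scipy.spatial.transform import Rotation as R
def cam(n):
    c=viewer.camera(n); c['f']=200/np.tan(np.radians(c['vertical_fov'])/2)
    c['R']=cv2.Rodrigues(np.array(c['rvec'],float))[0]; c['t']=np.array(c['tvec'],float).ravel(); return c
def cloud(c):
    z=c['range_z']; v,u=np.mgrid[:z.shape[0],:z.shape[1]]
    p=np.stack([(u-c['cx'])*z/c['f'],(v-c['cy'])*z/c['f'],z],-1)
    w=(p-c['t'])@c['R']; w[z==0]=np.nan; return w
def proj(c,p):
    q=c['R']@np.array(p)+c['t']; return q[:2]/q[2]*c['f']+[c['cx'],c['cy']]
E
python3 - <<'E'
from h import *
s=r.read_state(); print(s)
for n in ['top','side','wrist']:
    c=cam(n); cv2.imwrite(f'pics/{n}0.png',c['img']); np.savez(f'{n}0.npz',w=cloud(c),img=c['img']); print(n,c['f'],-c['R'].T@c['t'])
E
```

```text
pics
{'time': 0.0, 'joint_positions': array([ 1.22736454,  0.33289825, -0.06467878,  1.46094834,  0.02161515,
        1.34989168, -0.08850291]), 'joint_vel': array([ 0.00197278, -0.00080569,  0.00165019, -0.00028675,  0.00032933,
       -0.00044038, -0.00084668]), 'joint_torque': array([ 5.70549000e-04, -6.23254108e+01,  2.46119028e-02, -3.89883077e+01,
       -6.15100167e-02,  4.01715073e-02,  1.42211047e-04]), 'ee_pos': array([ 0.19695645, -0.59275774,  0.22973406]), 'eef_rot': array([ 8.10973717e-01, -5.85082135e-01, -6.12636374e-04, -3.87496614e-04]), 'ft_force': array([ 0.48139222, -0.86759066,  0.12329663]), 'torque': array([-0.01750292,  0.01426952,  0.02555023]), 'width': 0.08692751069169459}
top 458.4982414806229 [ 0.2361152  -0.03348934  1.10421291]
side 466.2963142706774 [0.35077242 0.92023764 0.86348673]
wrist 312.60300773166904 [ 0.25926944 -0.57182706  0.38484298]
```

View pics/top0.png

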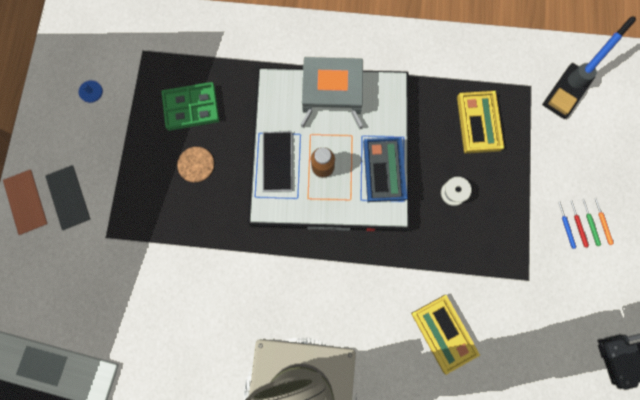

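View pics/side0.png

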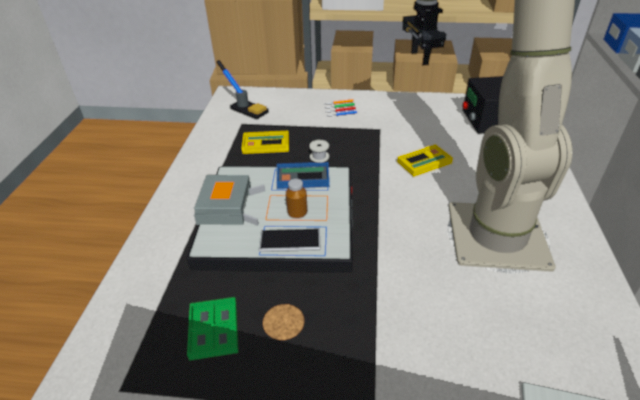

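The carrier candidates in the top view are the blue tray at (385,168) and yellow trays at (480,120) and (445,332). I choose the blue one, on the right-hand blue outline. The bottle is at (322,162), the coaster at (196,164), and the phone at (278,162) is a bystander.

Run:
```python
from h import *
d=np.load('top0.npz'); w=d['w']; img=d['img']
cv2.imwrite('pics/crop0.png',cv2.resize(img[40:250,150:420],None,fx=2.9,fy=2.8,interpolation=cv2.INTER_CUBIC))
hsv=cv2.cvtColor(img,cv2.COLOR_BGR2HSV)
z=w[...,2]; g=np.zeros(z.shape,bool)
def sub(a): m=g.copy(); m[a[0]:a[1],a[2]:a[3]]=True; return m
def rep(n,m):
    p=w[m]; p=p[~np.isnan(p[:,0])]; k=cv2.minAreaRect((p[:,:2]*1000).astype(np.float32)); print(n,m.sum(),p.mean(0).round(4),np.median(p[:,2]).round(4),'rect',np.round(k[0],1),np.round(k[1],1),round(k[2],2))
    return p
rep('station>40',sub((60,240,235,415))&(z>.038)&(z<.052))
rep('carrier',sub((125,210,350,412))&(z>.056)&(z<.085))
rep('carrier all',sub((125,210,350,412))&(z>.049)&(z<.085))
rep('hood',sub((50,125,290,375))&(z>.09))
rep('bottle cap',sub((130,200,300,345))&(z>.135))
rep('bottle',sub((130,200,300,345))&(z>.06))
# coaster
H=hsv[...,0];S=hsv[...,1];V=hsv[...,2]
rep('coaster',sub((140,190,170,222))&(S>60)&(V>90)&(H<25))
orange=sub((120,210,295,365))&(S>60)&(H<20)&(z<.05)&(z>.04); rep('orange',orange)
```

```text
station>40 17462 [ 0.5664 -0.0068  0.0459] 0.0459 rect [584.4 -11.1] [402.3 380.4] 4.1
carrier 2417 [ 0.5321 -0.1433  0.0649] 0.0647 rect [ 550.6 -139.7] [190.   95.3] 10.93
carrier all 2676 [ 0.5326 -0.1415  0.0636] 0.0643 rect [ 540.7 -131.3] [207.2 137.7] 5.09
hood 2945 [ 0.7209 -0.0015  0.103 ] 0.1033 rect [724.3  -0.8] [122.8 141.4] 4.69
bottle cap 212 [0.5274 0.002  0.1427] 0.1428 rect [528.6   1.9] [36.  32.8] 5.88
bottle 585 [0.5197 0.0011 0.12  ] 0.1193 rect [526.8   2.4] [53.8 54.1] 12.15
coaster 1053 [0.514  0.3197 0.0057] 0.0059 rect [515.1 321.3] [93.7 90.9] 52.6
orange 356 [ 0.5276 -0.014   0.0459] 0.046 rect [530.3 -14.9] [163.8 105.3] 3.77
```

View pics/crop0.png

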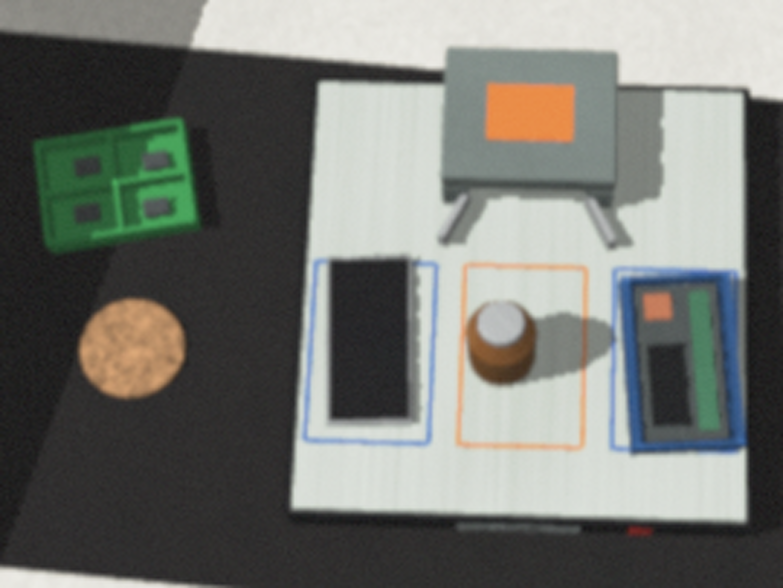

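The crop shows the blue tray with the opened phone in it at crop (680,360), so the choice holds. The station fit is centred at (0.584,-0.011) with a yaw of 4.1°, and the hood and orange outline agree with it. Next is the bottle.

```bash
cat >> h.py <<'E'
def go(p,yaw):
    s=r.read_state(); q=R.from_quat(s['eef_rot']); x=np.array([np.cos(np.radians(yaw)),np.sin(np.radians(yaw)),0]); zz=np.array([0,0,-1.])
    T=R.from_matrix(np.stack([x,np.cross(zz,x),zz],1))
    print('t',round(s['time'],2),'pos',s['ee_pos'].round(4),'yaw',np.degrees(np.arctan2(*q.as_matrix()[1::-1,0])).round(2),'F',s['ft_force'].round(2),'w',s['width'].round(4))
    print('xyz',(q.inv().apply(np.array(p)-s['ee_pos'])*1000).round(1),'rot',np.degrees((q.inv()*T).as_rotvec()).round(1))
A=np.radians(4.1); SC=np.array([.5844,-.0111])
def st(x,y): return SC+np.array([x*np.cos(A)-y*np.sin(A),x*np.sin(A)+y*np.cos(A)])
def ist(p): d=np.array(p)[...,:2]-SC; return np.stack([d[...,0]*np.cos(A)+d[...,1]*np.sin(A),-d[...,0]*np.sin(A)+d[...,1]*np.cos(A)],-1)
E
python3 -c "
from h import *
go([.528,.002,.2],4.1)"
```

```text
Traceback (most recent call last):
  File "h.py", line 16, in go
    print('t',round(s['time'],2),'pos',s['ee_pos'].round(4),'yaw',np.degrees(np.arctan2(*q.as_matrix()[1::-1,0])).round(2),'F',s['ft_force'].round(2),'w',s['width'].round(4))
                                                                                                                                                          ^^^^^^^^^^^^^^^^
AttributeError: 'float' object has no attribute 'round'
```

```bash
sed -i "s/s\['width'\].round(4)/round(s['width'],4)/" h.py
python3 -c "
from h import *
go([.528,.002,.2],4.1)"
```

```text
t 0.15 pos [ 0.197  -0.5928  0.2299] yaw -71.61 F [ 0.28 -0.44  1.14] w 0.0872
xyz [-460.  -501.7   30.4] rot [ -0.    0.1 -75.7]
```

Emit:
{"fn": "apply_moves", "kwargs": {"increments": [{"grip":0,"xyz":[-42,-45,0],"rotation":[0,0,-10]},{"grip":0,"xyz":[-84,-90,0],"rotation":[0,0,-20]},{"grip":0,"xyz":[-126,-135,0],"rotation":[0,0,-30]},{"grip":0,"xyz":[-168,-180,0],"rotation":[0,0,-40]},{"grip":0,"xyz":[-210,-225,0],"rotation":[0,0,-50]}]}}

```text
time: 0.78
ee_pos: [0.3448, -0.3207, 0.2301]
eef_rot: [0.983, -0.185, -0.0, -0.0]
ft_force: [0.9, 0.4, 0.5]
width: 0.087
```

```bash
python3 -c "
from h import *
go([.528,.002,.2],4.1)"
```

```text
t 0.78 pos [ 0.3448 -0.3207  0.2301] yaw -21.29 F [0.9  0.4  0.54] w 0.087
xyz [  53.5 -367.2   30.3] rot [ -0.    0.  -25.4]
```

Emit:
{"fn": "apply_moves", "kwargs": {"increments": [{"grip":0,"xyz":[8,-60,0],"rotation":[0,0,-5]},{"grip":0,"xyz":[17,-120,0],"rotation":[0,0,-10]},{"grip":0,"xyz":[26,-180,0],"rotation":[0,0,-15]},{"grip":0,"xyz":[35,-240,5],"rotation":[0,0,-20]},{"grip":0,"xyz":[44,-300,10],"rotation":[0,0,-25]}]}}

```text
time: 1.4
ee_pos: [0.4954, -0.0556, 0.2202]
eef_rot: [0.999, 0.034, 0.0, -0.0]
ft_force: [0.8, -0.8, -0.2]
width: 0.0871
```

```bash
python3 -c "
from h import *
go([.528,.002,.2],4.1)"
```

```text
t 1.4 pos [ 0.4954 -0.0556  0.2202] yaw 3.84 F [ 0.77 -0.8  -0.21] w 0.0871
xyz [ 36.4 -55.2  20.3] rot [-0.  -0.  -0.3]
```

Emit:
{"fn": "apply_moves", "kwargs": {"increments": [{"grip":0,"xyz":[18,-28,10],"rotation":[0,0,0]},{"grip":0,"xyz":[36,-55,20],"rotation":[0,0,0]},{"grip":0,"xyz":[36,-55,20],"rotation":[0,0,0]}]}}

```text
time: 1.78
ee_pos: [0.5276, 0.0044, 0.1993]
eef_rot: [0.999, 0.036, -0.001, -0.001]
ft_force: [-1.3, -0.9, 0.9]
width: 0.0871
```

Run:
```python
from h import *
c=cam('wrist'); w=cloud(c); cv2.imwrite('pics/wrist1.png',c['img'])
t=cam('top'); wt=cloud(t)
z=w[...,2]
m=(z>.138)&(z<.148)&(abs(w[...,0]-.528)<.04)&(abs(w[...,1])<.04); p=w[m]
print('cap w',m.sum(),cv2.minAreaRect((p[:,:2]*1e3).astype(np.float32)),np.median(p,0))
m=(z>.062)&(z<.075)&(abs(w[...,0]-.53)<.13)&(w[...,1]<-.06)&(w[...,1]>-.22); p=w[m]
if m.sum(): print('carrier w',m.sum(),cv2.minAreaRect((p[:,:2]*1e3).astype(np.float32)))
go([.528,.002,.089],4.1)
```

```text
cap w 1897 ((525.953369140625, 2.696744918823242), (34.91054916381836, 35.03572463989258), 7.692314624786377) [0.52596174 0.00341445 0.14374389]
carrier w 2997 ((525.7250366210938, -113.17533111572266), (150.2540740966797, 30.811805725097656), 8.333873748779297)
t 1.88 pos [0.5274 0.0013 0.2001] yaw 3.85 F [-0.34 -0.85  0.44] w 0.0868
xyz [  0.8  -0.6 111.1] rot [-0.   0.  -0.2]
```

View pics/wrist1.png

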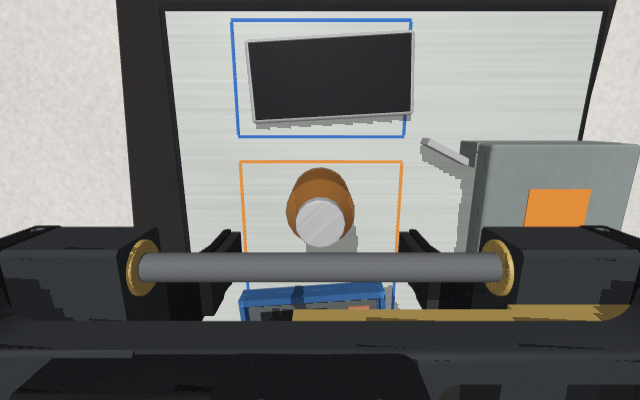

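The wrist view shows the bottle between the open jaws, cap at (320,222), with its centre at about (0.526, 0.003). The carrier's left edge fits at 8.3° yaw, centre about (0.530,-0.1425). Descending now.

Emit:
{"fn": "apply_moves", "kwargs": {"increments": [{"grip":0,"xyz":[-1,-2,40],"rotation":[0,0,0]},{"grip":0,"xyz":[-1,-2,80],"rotation":[0,0,0]},{"grip":0,"xyz":[-1,-2,110],"rotation":[0,0,0]},{"grip":0,"xyz":[-1,-2,110],"rotation":[0,0,0]}]}}

```text
time: 2.38
ee_pos: [0.5246, 0.0018, 0.0887]
eef_rot: [0.999, 0.033, -0.002, 0.0]
ft_force: [0.4, 0.2, 0.2]
width: 0.0869
```

Emit:
{"fn": "apply_moves", "kwargs": {"increments": [{"grip":150,"xyz":[0,0,0],"rotation":[0,0,0]},{"grip":150,"xyz":[0,0,0],"rotation":[0,0,0]},{"grip":150,"xyz":[0,0,0],"rotation":[0,0,0]},{"grip":150,"xyz":[0,0,0],"rotation":[0,0,0]}], "squeeze": 15}}

```text
time: 2.88
ee_pos: [0.5254, 0.0018, 0.0895]
eef_rot: [0.999, 0.033, -0.001, 0.0]
ft_force: [0.5, -1.5, 3.8]
width: 0.056
```

Emit:
{"fn": "apply_moves", "kwargs": {"increments": [{"grip":150,"xyz":[0,0,-15],"rotation":[0,0,0]},{"grip":150,"xyz":[0,0,-35],"rotation":[0,0,0]},{"grip":150,"xyz":[0,-10,-55],"rotation":[0,0,0]},{"grip":150,"xyz":[2,-35,-60],"rotation":[0,0,0]},{"grip":150,"xyz":[4,-65,-60],"rotation":[0,0,0]}]}}

```text
time: 3.5
ee_pos: [0.5256, 0.0672, 0.1508]
eef_rot: [0.999, 0.032, -0.001, 0.0]
ft_force: [0.7, 0.2, -1.8]
width: 0.0561
```

```bash
python3 -c "
from h import *
go([.5145,.3205,.149],4.1)"
```

```text
t 3.5 pos [0.5256 0.0672 0.1508] yaw 3.68 F [ 0.69  0.18 -1.84] w 0.0561
xyz [   5.2 -253.5    1.7] rot [ 0.   0.1 -0.4]
```

Emit:
{"fn": "apply_moves", "kwargs": {"increments": [{"grip":150,"xyz":[1,-40,0],"rotation":[0,0,0]},{"grip":150,"xyz":[2,-85,0],"rotation":[0,0,0]},{"grip":150,"xyz":[3,-130,0],"rotation":[0,0,0]},{"grip":150,"xyz":[4,-175,0],"rotation":[0,0,0]},{"grip":150,"xyz":[5,-215,0],"rotation":[0,0,0]}]}}

```text
time: 4.12
ee_pos: [0.5163, 0.2837, 0.1515]
eef_rot: [0.999, 0.032, -0.001, 0.0]
ft_force: [0.5, -0.6, -1.7]
width: 0.0556
```

Emit:
{"fn": "apply_moves", "kwargs": {"increments": [{"grip":150,"xyz":[0,-25,0],"rotation":[0,0,0]},{"grip":150,"xyz":[0,-38,0],"rotation":[0,0,0]},{"grip":150,"xyz":[0,-38,0],"rotation":[0,0,0]},{"grip":150,"xyz":[0,-38,0],"rotation":[0,0,0]}]}}

```text
time: 4.62
ee_pos: [0.5144, 0.32, 0.1515]
eef_rot: [1.0, 0.032, -0.001, 0.001]
ft_force: [1.4, -0.4, -1.2]
width: 0.0556
```

Run:
```python
from h import *
go([.5145,.3205,.0515],4.1)
c=cam('side'); cv2.imwrite('pics/side2.png',c['img'][150:400,100:500])
t=cam('top'); wt=cloud(t); z=wt[...,2]; H=cv2.cvtColor(t['img'],cv2.COLOR_BGR2HSV)
m=np.zeros(z.shape,bool); m[130:200,160:240]=1; m&=(H[...,1]>60)&(H[...,2]>90)&(H[...,0]<25)&(z<.02); print(m.sum())
cv2.imwrite('pics/top2.png',t['img'][60:240,120:420])
```

```text
t 4.62 pos [0.5144 0.32   0.1515] yaw 3.62 F [ 1.43 -0.42 -1.23] w 0.0556
xyz [  0.2  -0.6 100. ] rot [ 0.1  0.1 -0.5]
0
```

View pics/side2.png

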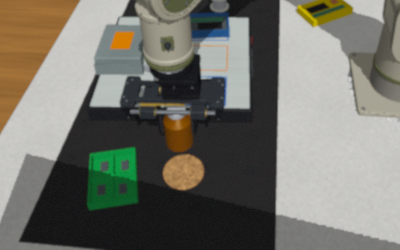

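The side view shows the bottle held upright in the jaws, above the coaster (crop (183,170)). Lowering it now, slowly at the end.

Emit:
{"fn": "apply_moves", "kwargs": {"increments": [{"grip":150,"xyz":[0,0,30],"rotation":[0,0,0]},{"grip":150,"xyz":[0,0,60],"rotation":[0,0,0]},{"grip":150,"xyz":[0,0,82],"rotation":[0,0,0]},{"grip":150,"xyz":[0,0,92],"rotation":[0,0,0]},{"grip":150,"xyz":[0,0,96],"rotation":[0,0,0]}]}}

```text
time: 5.35
ee_pos: [0.5145, 0.32, 0.0555]
eef_rot: [1.0, 0.031, -0.001, 0.001]
ft_force: [0.4, -0.3, -2.8]
width: 0.0555
```

Emit:
{"fn": "apply_moves", "kwargs": {"increments": [{"grip":150,"xyz":[0,0,2],"rotation":[0,0,0]},{"grip":150,"xyz":[0,0,4],"rotation":[0,0,0]},{"grip":150,"xyz":[0,0,4],"rotation":[0,0,0]}]}}

```text
time: 5.72
ee_pos: [0.5147, 0.3201, 0.0518]
eef_rot: [1.0, 0.031, -0.0, 0.001]
ft_force: [0.2, -0.2, -1.1]
width: 0.0559
```

Emit:
{"fn": "apply_moves", "kwargs": {"increments": [{"grip":150,"xyz":[0,0,0.7],"rotation":[0,0,0]},{"grip":150,"xyz":[0,0,1.4],"rotation":[0,0,0]},{"grip":150,"xyz":[0,0,1.4],"rotation":[0,0,0]}]}}

```text
time: 6.1
ee_pos: [0.5148, 0.3201, 0.0506]
eef_rot: [1.0, 0.031, -0.0, 0.001]
ft_force: [-0.3, 0.2, -0.9]
width: 0.0557
```

Emit:
{"fn": "apply_moves", "kwargs": {"increments": [{"grip":150,"xyz":[0,0,0.6],"rotation":[0,0,0]},{"grip":150,"xyz":[0,0,1.2],"rotation":[0,0,0]},{"grip":150,"xyz":[0,0,1.2],"rotation":[0,0,0]}]}}

```text
time: 6.48
ee_pos: [0.5149, 0.3202, 0.0505]
eef_rot: [1.0, 0.031, 0.0, 0.001]
ft_force: [-3.8, -3.6, 10.5]
width: 0.0559
```

In contact, with 10 N up. Releasing.

Emit:
{"fn": "apply_moves", "kwargs": {"increments": [{"grip":120,"xyz":[0,0,-0.3],"rotation":[0,0,0]},{"grip":60,"xyz":[0,0,-0.3],"rotation":[0,0,0]},{"grip":0,"xyz":[0,0,-0.3],"rotation":[0,0,0]},{"grip":0,"xyz":[0,0,-0.3],"rotation":[0,0,0]},{"grip":0,"xyz":[0,0,-0.3],"rotation":[0,0,0]}]}}

```text
time: 7.1
ee_pos: [0.5149, 0.3202, 0.0507]
eef_rot: [1.0, 0.031, 0.0, 0.001]
ft_force: [-0.0, 0.2, 0.1]
width: 0.0846
```

Emit:
{"fn": "apply_moves", "kwargs": {"increments": [{"grip":0,"xyz":[0,0,-30],"rotation":[0,0,0]},{"grip":0,"xyz":[0,0,-70],"rotation":[0,0,0]},{"grip":0,"xyz":[0,0,-120],"rotation":[0,0,0]},{"grip":0,"xyz":[0,30,-130],"rotation":[0,0,0]},{"grip":0,"xyz":[0,80,-130],"rotation":[0,0,0]}]}}

```text
time: 7.72
ee_pos: [0.5198, 0.2417, 0.1822]
eef_rot: [0.999, 0.033, 0.001, -0.0]
ft_force: [0.7, -0.9, -0.2]
width: 0.0872
```

Run:
```python
from h import *
c=cam('side'); cv2.imwrite('pics/side3.png',c['img'][150:400,100:500])
t=cam('top'); w=cloud(t); z=w[...,2]
cv2.imwrite('pics/top3.png',t['img'])
w=cloud(c); z=w[...,2]
m=(z>.06)&(z<.115)&(np.hypot(w[...,0]-.5147,w[...,1]-.32)<.05); p=w[m]; print(m.sum(),p.mean(0),p.max(0),p.min(0))
m=(z>.098)&(z<.11)&(np.hypot(w[...,0]-.5147,w[...,1]-.32)<.05); p=w[m]; print(m.sum(),p.mean(0),cv2.minAreaRect((p[:,:2]*1e3).astype(np.float32)))
# target: right of carrier
q=st(-.05,-.21); print(q)
go([*q,.18],4.1)
```

```text
624 [0.51277496 0.33082435 0.08611012] [0.54237611 0.35074176 0.10915948] [0.48811609 0.29743662 0.0600037 ]
210 [0.51489425 0.32310309 0.10369371] ((514.7275390625, 321.4450378417969), (35.979583740234375, 34.11444854736328), 74.10763549804688)
[ 0.54954242 -0.22413744]
t 7.83 pos [0.5217 0.2344 0.1807] yaw 3.18 F [ 0.07 -0.11 -0.69] w 0.0872
xyz [  2.4 459.4   3. ] rot [ 0.3 -0.  -0.9]
```

View pics/side3.png

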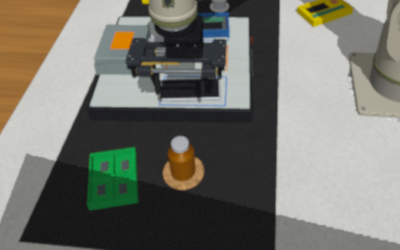

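View pics/top3.png

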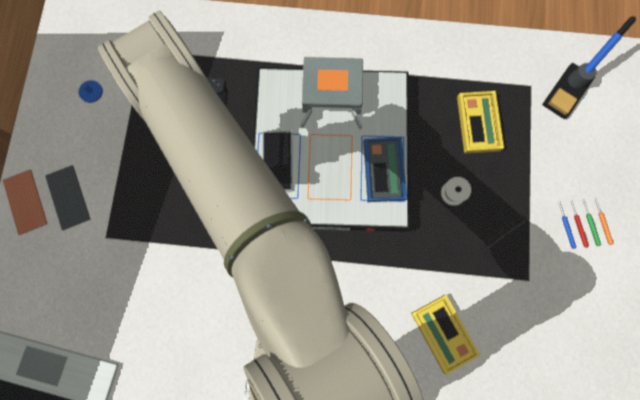

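The bottle stands upright on the coaster (crop (183,170)), measured at (0.5147, 0.3214). Next I move to the carrier's outer side.

Emit:
{"fn": "apply_moves", "kwargs": {"increments": [{"grip":0,"xyz":[0,60,0],"rotation":[0,0,-1]},{"grip":0,"xyz":[-2,120,0],"rotation":[0,0,-1]},{"grip":0,"xyz":[-4,180,0],"rotation":[0,0,-1]},{"grip":0,"xyz":[-6,240,0],"rotation":[0,0,-1]},{"grip":0,"xyz":[-8,300,0],"rotation":[0,0,-1]}]}}

```text
time: 8.45
ee_pos: [0.5302, -0.0674, 0.1825]
eef_rot: [0.999, 0.037, 0.001, 0.003]
ft_force: [0.3, -0.5, -0.2]
width: 0.0876
```

Run:
```python
from h import *
q=st(-.0637,-.215); print(q)
go([*q,.14],4.1)
```

```text
[ 0.53623497 -0.23010416]
t 8.45 pos [ 0.5302 -0.0674  0.1825] yaw 4.19 F [ 0.3  -0.47 -0.19] w 0.0876
xyz [ -5.9 162.5  43.3] rot [ 0.3 -0.1  0.1]
```

Emit:
{"fn": "apply_moves", "kwargs": {"increments": [{"grip":0,"xyz":[-2,60,0],"rotation":[0,0,0]},{"grip":0,"xyz":[-4,115,10],"rotation":[0,0,0]},{"grip":0,"xyz":[-6,163,20],"rotation":[0,0,0]},{"grip":0,"xyz":[-6,163,43],"rotation":[0,0,0]},{"grip":0,"xyz":[-6,163,43],"rotation":[0,0,0]}]}}

```text
time: 9.07
ee_pos: [0.5352, -0.2302, 0.1387]
eef_rot: [0.999, 0.036, -0.001, 0.002]
ft_force: [-0.2, 0.5, -0.1]
width: 0.0868
```

Run:
```python
from h import *
q=st(-.0637,-.215)
go([*q,.061],4.1)
c=cam('wrist'); w=cloud(c); cv2.imwrite('pics/wrist4.png',c['img'])
z=w[...,2]; m=(z>.062)&(z<.075)&(abs(w[...,0]-.53)<.13)&(w[...,1]<-.06)&(w[...,1]>-.22); p=w[m]
print(m.sum(),cv2.minAreaRect((p[:,:2]*1e3).astype(np.float32)))
```

```text
t 9.07 pos [ 0.5352 -0.2302  0.1387] yaw 4.17 F [-0.16  0.52 -0.1 ] w 0.0868
xyz [ 1.2 -0.3 77.7] rot [0.2 0.1 0.1]
27996 ((550.3787841796875, -138.5919189453125), (191.03102111816406, 94.74299621582031), 8.616225242614746)
```

View pics/wrist4.png

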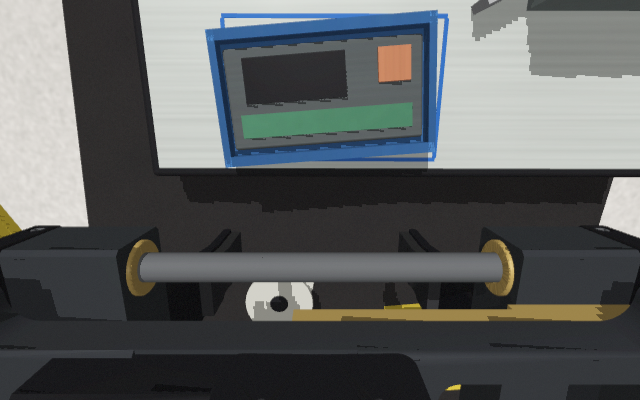

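The wrist view shows the blue carrier at (330,90). The spool at (280,300) is just outside the fingers, so I check its position and height before descending.

Run:
```python
from h import *
w=np.load('top0.npz')['w']; p=w[172:212,438:476].reshape(-1,3); p=p[p[:,2]>.02]
print(p.mean(0),p[:,2].max(),p.min(0),p.max(0)); print(ist(p.mean(0)[:2]))
```

```text
[ 0.50541383 -0.32102212  0.04522928] 0.0502475379142595 [ 0.47573656 -0.35147221  0.03969591] [ 0.53543192 -0.29135475  0.05024754]
[-0.10094267 -0.30348165]
```

Emit:
{"fn": "apply_moves", "kwargs": {"increments": [{"grip":0,"xyz":[0,0,40],"rotation":[0,0,0]},{"grip":0,"xyz":[0,0,65],"rotation":[0,0,0]},{"grip":0,"xyz":[0,0,78],"rotation":[0,0,0]},{"grip":0,"xyz":[0,0,78],"rotation":[0,0,0]}]}}

```text
time: 9.62
ee_pos: [0.5364, -0.2295, 0.0624]
eef_rot: [0.999, 0.037, 0.0, 0.002]
ft_force: [0.7, 0.6, 0.7]
width: 0.0871
```

Emit:
{"fn": "apply_moves", "kwargs": {"increments": [{"grip":0,"xyz":[0,-5,0],"rotation":[0,0,0]},{"grip":0,"xyz":[0,-11,0],"rotation":[0,0,0]},{"grip":0,"xyz":[0,-17,0],"rotation":[0,0,0]},{"grip":0,"xyz":[0,-23,0],"rotation":[0,0,0]},{"grip":0,"xyz":[0,-29,0],"rotation":[0,0,0]}]}}

```text
time: 10.25
ee_pos: [0.534, -0.2007, 0.0624]
eef_rot: [0.999, 0.037, 0.0, 0.002]
ft_force: [-0.1, -2.7, 1.6]
width: 0.0872
```

Emit:
{"fn": "apply_moves", "kwargs": {"increments": [{"grip":0,"xyz":[0,-6,0],"rotation":[0,0,0]},{"grip":0,"xyz":[0,-12,0],"rotation":[0,0,0]},{"grip":0,"xyz":[0,-18,0],"rotation":[0,0,0]},{"grip":0,"xyz":[0,-24,0],"rotation":[0,0,0]},{"grip":0,"xyz":[0,-30,0],"rotation":[0,0,0]}]}}

```text
time: 10.88
ee_pos: [0.5319, -0.1705, 0.0624]
eef_rot: [0.999, 0.037, 0.0, 0.002]
ft_force: [-0.0, -3.5, 1.2]
width: 0.0873
```

```bash
cat > look.py <<'E'
from h import *
import sys
n=sys.argv[1]
c=cam('wrist'); w=cloud(c); cv2.imwrite(f'pics/w{n}.png',c['img'])
hsv=cv2.cvtColor(c['img'],cv2.COLOR_BGR2HSV)
z=w[...,2]; b=(hsv[...,0]>95)&(hsv[...,0]<125)&(hsv[...,1]>110)&(z>.062)&(z<.075)
s=ist(w[b]); k=cv2.minAreaRect((s*1e3).astype(np.float32)); print('blue rim (station mm)',b.sum(),np.round(k[0],1),np.round(k[1],1),round(k[2],2))
s0=r.read_state(); print('tcp st',ist(s0['ee_pos'][:2]).round(4)); go(s0['ee_pos'],4.1)
E
python3 look.py 5
```

```text
blue rim (station mm) 17977 [ -59.8 -100.9] [ 93.4 150.9] 90.0
tcp st [-0.0637 -0.1542]
t 10.93 pos [ 0.5319 -0.1694  0.0624] yaw 4.33 F [-0.36 -3.    1.71] w 0.0867
xyz [0. 0. 0.] rot [ 0.3 -0.   0.2]
```

View pics/w5.png

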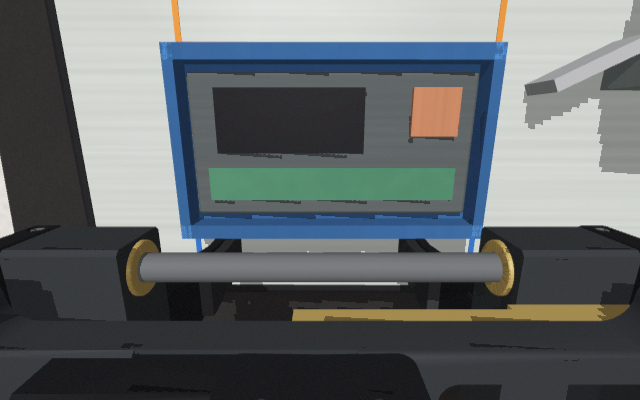

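The carrier is flush against both fingers and straight, at station (-60,-101). Continuing the sideways slide.

Emit:
{"fn": "apply_moves", "kwargs": {"increments": [{"grip":0,"xyz":[0,-6,0],"rotation":[0,0,0]},{"grip":0,"xyz":[0,-12,0],"rotation":[0,0,0]},{"grip":0,"xyz":[0,-18,0],"rotation":[0,0,0]},{"grip":0,"xyz":[0,-24,0],"rotation":[0,0,0]},{"grip":0,"xyz":[0,-30,0],"rotation":[0,0,0]}]}}

```text
time: 11.55
ee_pos: [0.5297, -0.1392, 0.0624]
eef_rot: [0.999, 0.038, 0.0, 0.002]
ft_force: [-0.2, -4.1, 2.4]
width: 0.0871
```

Emit:
{"fn": "apply_moves", "kwargs": {"increments": [{"grip":0,"xyz":[0,-6,0],"rotation":[0,0,0]},{"grip":0,"xyz":[0,-12,0],"rotation":[0,0,0]},{"grip":0,"xyz":[0,-18,0],"rotation":[0,0,0]},{"grip":0,"xyz":[0,-24,0],"rotation":[0,0,0]},{"grip":0,"xyz":[0,-30,0],"rotation":[0,0,0]}]}}

```text
time: 12.18
ee_pos: [0.5275, -0.1091, 0.0624]
eef_rot: [0.999, 0.038, 0.0, 0.002]
ft_force: [1.1, -4.6, 3.9]
width: 0.0872
```

Emit:
{"fn": "apply_moves", "kwargs": {"increments": [{"grip":0,"xyz":[0,-6,0],"rotation":[0,0,0]},{"grip":0,"xyz":[0,-12,0],"rotation":[0,0,0]},{"grip":0,"xyz":[0,-18,0],"rotation":[0,0,0]},{"grip":0,"xyz":[0,-24,0],"rotation":[0,0,0]},{"grip":0,"xyz":[0,-30,0],"rotation":[0,0,0]}]}}

```text
time: 12.8
ee_pos: [0.5253, -0.079, 0.0623]
eef_rot: [0.999, 0.038, 0.001, 0.003]
ft_force: [-0.2, -4.4, 5.0]
width: 0.0871
```

```bash
python3 look.py 6
```

```text
blue rim (station mm) 18021 [-59.9  -9. ] [151.6  93.2] 0.2
tcp st [-0.0638 -0.0624]
t 12.85 pos [ 0.5252 -0.0779  0.0623] yaw 4.37 F [ 1.38 -3.62  3.05] w 0.0869
xyz [0. 0. 0.] rot [ 0.3 -0.   0.3]
```

Emit:
{"fn": "apply_moves", "kwargs": {"increments": [{"grip":0,"xyz":[0,-4,0],"rotation":[0,0,0]},{"grip":0,"xyz":[0,-8,0],"rotation":[0,0,0]},{"grip":0,"xyz":[0,-8.5,0],"rotation":[0,0,0]},{"grip":0,"xyz":[0,-5,0],"rotation":[0,0,0]},{"grip":0,"xyz":[0,12,0],"rotation":[0,0,0]}]}}

```text
time: 13.48
ee_pos: [0.5258, -0.089, 0.062]
eef_rot: [0.999, 0.039, 0.0, 0.002]
ft_force: [0.6, -0.6, 0.1]
width: 0.0869
```

Emit:
{"fn": "apply_moves", "kwargs": {"increments": [{"grip":60,"xyz":[0,10,-20],"rotation":[0,0,0]},{"grip":105,"xyz":[0,10,-60],"rotation":[0,0,0]},{"grip":105,"xyz":[-40,0,-90],"rotation":[0,0,0]},{"grip":105,"xyz":[-80,-30,-90],"rotation":[0,0,9]},{"grip":105,"xyz":[-120,-50,-90],"rotation":[0,0,18]}]}}

```text
time: 14.1
ee_pos: [0.4011, -0.0481, 0.1518]
eef_rot: [0.993, -0.12, 0.0, 0.001]
ft_force: [-0.9, -0.1, 0.6]
width: 0.0527
```

```bash
python3 look.py 7
python3 - <<'E'
from h import *
t=cam('top'); cv2.imwrite('pics/top7.png',t['img'])
q=st(-.165,0); go([*q,.14],-85.9); go([*q,.14],94.1); print(r.read_state()['joint_positions'])
E
```

```text
blue rim (station mm) 6752 [-59.5   2.2] [151.5  89.7] 0.18
tcp st [-0.1898 -0.0219]
t 14.15 pos [ 0.3966 -0.0465  0.151 ] yaw -14.18 F [-0.2   3.88 -1.82] w 0.052
xyz [0. 0. 0.] rot [  0.2   0.2 -18.3]
t 14.2 pos [ 0.399  -0.048   0.1515] yaw -13.72 F [ 0.52 -0.8  -0.75] w 0.052
xyz [ 14.3 -29.4  11.3] rot [ 0.3 -0.2 72.2]
t 14.2 pos [ 0.399  -0.048   0.1515] yaw -13.72 F [ 0.52 -0.8  -0.75] w 0.052
xyz [ 14.3 -29.4  11.3] rot [   0.2    0.3 -107.8]
[ 0.73631859 -0.0782723  -0.69419661  2.07731754 -0.04958108  1.12603814
 -0.17435812]
```

View pics/top7.png

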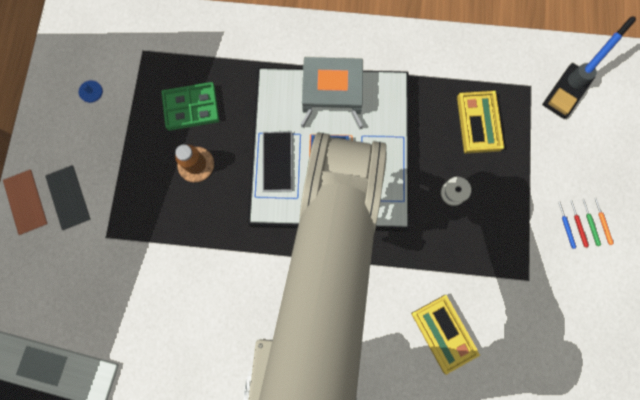

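View pics/w7.png

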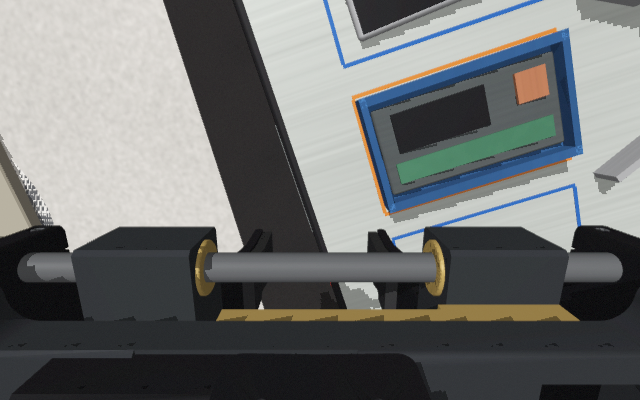

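The carrier lies in the orange outline at station (-60, +2), straight to 0.2° (w7, centre (465,125)). The top view shows the bottle still on its coaster and the bystanders in place. Turning the tool so both fingers push the rear face.

Emit:
{"fn": "apply_moves", "kwargs": {"increments": [{"grip":105,"xyz":[3,-6,0],"rotation":[0,0,10]},{"grip":105,"xyz":[6,-12,0],"rotation":[0,0,20]},{"grip":105,"xyz":[9,-18,0],"rotation":[0,0,30]},{"grip":105,"xyz":[12,-24,0],"rotation":[0,0,40]},{"grip":105,"xyz":[14,-29,0],"rotation":[0,0,50]}]}}

```text
time: 14.82
ee_pos: [0.42, -0.0238, 0.1513]
eef_rot: [0.848, -0.53, 0.001, 0.002]
ft_force: [0.4, -0.8, -0.4]
width: 0.0513
```

Run:
```python
from h import *
q=st(-.162,.0015); go([*q,.12],-85.9);print(r.read_state()['joint_positions'])
```

```text
t 14.82 pos [ 0.42   -0.0238  0.1513] yaw -64.03 F [ 0.4  -0.76 -0.4 ] w 0.0513
xyz [-1.3 -3.7 31.3] rot [ 0.1 -0.2 21.9]
[ 0.73325471 -0.02214475 -0.76595358  2.03400848 -0.01211793  1.12511718
 -1.14490254]
```

Emit:
{"fn": "apply_moves", "kwargs": {"increments": [{"grip":105,"xyz":[-1,-3,0],"rotation":[0,0,10]},{"grip":105,"xyz":[-1,-4,10],"rotation":[0,0,20]},{"grip":105,"xyz":[-1,-4,31],"rotation":[0,0,22]},{"grip":105,"xyz":[-1,-4,31],"rotation":[0,0,22]}]}}

```text
time: 15.32
ee_pos: [0.4225, -0.0218, 0.1192]
eef_rot: [0.731, -0.682, -0.0, 0.002]
ft_force: [0.3, -0.5, 0.3]
width: 0.0516
```

```bash
python3 look.py 8
python3 - <<'E'
from h import *
q=st(-.162,.0015); go([*q,.0615],-85.9);print(r.read_state()['joint_positions'])
E
```

```text
blue rim (station mm) 5822 [-80.4   2.6] [ 90.7 108.5] 89.93
tcp st [-0.1617  0.001 ]
t 15.38 pos [ 0.4231 -0.0216  0.1201] yaw -85.97 F [-0.27  0.48 -0.06] w 0.0515
xyz [0. 0. 0.] rot [  0.3  -0.  -90.1]
t 15.38 pos [ 0.4231 -0.0216  0.1201] yaw -85.97 F [-0.27  0.48 -0.06] w 0.0515
xyz [-0.7  0.2 58.6] rot [ 0.2 -0.2 -0.1]
[ 0.72432209  0.03568745 -0.78142254  2.06198847  0.03251669  1.05729595
 -1.57336162]
```

View pics/w8.png

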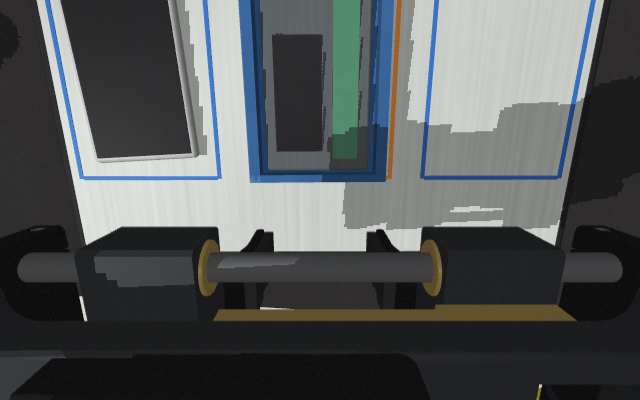

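The carrier's rear edge is at (320,180), midway between the fingers and about 2.5 mm left of the bay axis. I will correct that with a slightly slanted push.

Emit:
{"fn": "apply_moves", "kwargs": {"increments": [{"grip":105,"xyz":[-1,0,30],"rotation":[0,0,0]},{"grip":105,"xyz":[-1,0,50],"rotation":[0,0,0]},{"grip":105,"xyz":[-1,0,59],"rotation":[0,0,0]},{"grip":105,"xyz":[-1,-5,59],"rotation":[0,0,0]},{"grip":105,"xyz":[-1,-10,59],"rotation":[0,0,0]}]}}

```text
time: 16.0
ee_pos: [0.434, -0.0202, 0.062]
eef_rot: [0.732, -0.682, 0.001, 0.002]
ft_force: [-0.6, -0.1, -0.3]
width: 0.051
```

Emit:
{"fn": "apply_moves", "kwargs": {"increments": [{"grip":105,"xyz":[0,-4,0],"rotation":[0,0,0]},{"grip":105,"xyz":[0,-8,0],"rotation":[0,0,0]},{"grip":105,"xyz":[0,-12,0],"rotation":[0,0,0]},{"grip":105,"xyz":[0,-16,0],"rotation":[0,0,0]},{"grip":105,"xyz":[0,-20,0],"rotation":[0,0,0]}]}}

```text
time: 16.62
ee_pos: [0.454, -0.0189, 0.0619]
eef_rot: [0.732, -0.682, 0.001, 0.002]
ft_force: [-4.3, -0.7, 2.5]
width: 0.0513
```

```bash
python3 look.py 9
```

```text
blue rim (station mm) 11288 [-68.4   2.3] [110.6  90.5] 0.02
tcp st [-0.1299  0.0016]
t 16.68 pos [ 0.4547 -0.0188  0.062 ] yaw -85.97 F [-0.77 -0.02 -0.8 ] w 0.0516
xyz [0. 0. 0.] rot [  0.2  -0.1 -90.1]
```

Emit:
{"fn": "apply_moves", "kwargs": {"increments": [{"grip":105,"xyz":[0.3,-5,0],"rotation":[0,0,0]},{"grip":105,"xyz":[0.6,-10,0],"rotation":[0,0,0]},{"grip":105,"xyz":[0.9,-15,0],"rotation":[0,0,0]},{"grip":105,"xyz":[1.2,-20,0],"rotation":[0,0,0]},{"grip":105,"xyz":[1.5,-25,0],"rotation":[0,0,0]}]}}

```text
time: 17.3
ee_pos: [0.4801, -0.0185, 0.062]
eef_rot: [0.732, -0.682, 0.001, 0.001]
ft_force: [-2.0, 0.2, 0.1]
width: 0.0516
```

Emit:
{"fn": "apply_moves", "kwargs": {"increments": [{"grip":105,"xyz":[0.3,-4,0],"rotation":[0,0,0]},{"grip":105,"xyz":[0.5,-8,0],"rotation":[0,0,0]},{"grip":105,"xyz":[0.7,-12,0],"rotation":[0,0,0]},{"grip":105,"xyz":[0.8,-16,0],"rotation":[0,0,0]},{"grip":105,"xyz":[0.8,-20,0],"rotation":[0,0,0]}]}}

```text
time: 17.92
ee_pos: [0.5004, -0.0179, 0.062]
eef_rot: [0.731, -0.682, 0.001, 0.001]
ft_force: [-2.6, 0.4, 1.1]
width: 0.0511
```

```bash
python3 look.py 10
```

```text
blue rim (station mm) 11338 [-22.4   0. ] [ 90.4 111.2] 89.72
tcp st [-0.0838 -0.0008]
t 17.98 pos [ 0.5009 -0.0179  0.0621] yaw -85.98 F [-0.03  0.   -0.47] w 0.0512
xyz [0. 0. 0.] rot [  0.1  -0.1 -90.1]
```

View pics/w10.png

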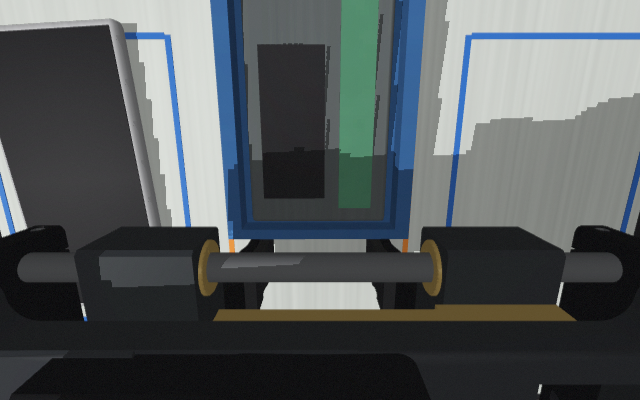

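The carrier is centred (y≈0, straight), with the orange lines showing equally on both sides at (232,245) and (404,245). Its front is about 8 mm short of the mouth. Moving on in small steps.

Emit:
{"fn": "apply_moves", "kwargs": {"increments": [{"grip":105,"xyz":[0,-3,0],"rotation":[0,0,0]},{"grip":105,"xyz":[0,-6,0],"rotation":[0,0,0]},{"grip":105,"xyz":[0,-9,0],"rotation":[0,0,0]},{"grip":105,"xyz":[0,-12,0],"rotation":[0,0,0]},{"grip":105,"xyz":[0,-15,0],"rotation":[0,0,0]}]}}

```text
time: 18.6
ee_pos: [0.516, -0.0168, 0.062]
eef_rot: [0.731, -0.682, 0.001, 0.001]
ft_force: [-2.0, -0.9, 1.0]
width: 0.0511
```

Emit:
{"fn": "apply_moves", "kwargs": {"increments": [{"grip":105,"xyz":[0,-4,0],"rotation":[0,0,0]},{"grip":105,"xyz":[0,-8,0],"rotation":[0,0,0]},{"grip":105,"xyz":[0,-12,0],"rotation":[0,0,0]},{"grip":105,"xyz":[0,-16,0],"rotation":[0,0,0]},{"grip":105,"xyz":[0,-20,0],"rotation":[0,0,0]}]}}

```text
time: 19.23
ee_pos: [0.5363, -0.0154, 0.0621]
eef_rot: [0.732, -0.682, 0.001, 0.001]
ft_force: [-2.8, -0.2, 1.3]
width: 0.0514
```

```bash
python3 look.py 11
```

```text
blue rim (station mm) 11338 [14.3 -0.1] [ 90.6 110.2] 89.82
tcp st [-0.0478 -0.0008]
t 19.27 pos [ 0.5368 -0.0153  0.0621] yaw -85.98 F [-0.7   0.57 -0.27] w 0.051
xyz [0. 0. 0.] rot [  0.1  -0.2 -90.1]
```

View pics/w11.png

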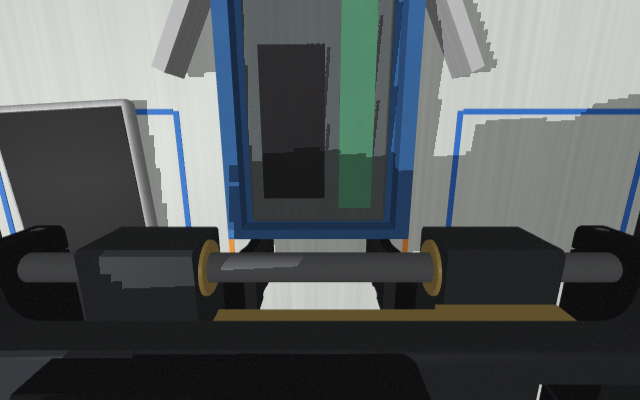

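Front at about x=109 mm, well between the cheeks. Now short slow steps, watching for the force jump of about 7 N.

Emit:
{"fn": "apply_moves", "kwargs": {"increments": [{"grip":105,"xyz":[0,-2,0],"rotation":[0,0,0]},{"grip":105,"xyz":[0,-4,0],"rotation":[0,0,0]},{"grip":105,"xyz":[0,-6,0],"rotation":[0,0,0]},{"grip":105,"xyz":[0,-8,0],"rotation":[0,0,0]}]}}

```text
time: 19.77
ee_pos: [0.5449, -0.0148, 0.0621]
eef_rot: [0.731, -0.682, 0.001, 0.001]
ft_force: [-2.7, 1.1, 1.4]
width: 0.0512
```

Emit:
{"fn": "apply_moves", "kwargs": {"increments": [{"grip":105,"xyz":[0,-1,0],"rotation":[0,0,0]},{"grip":105,"xyz":[0,-2,0],"rotation":[0,0,0]},{"grip":105,"xyz":[0,-3,0],"rotation":[0,0,0]},{"grip":105,"xyz":[0,-4,0],"rotation":[0,0,0]}]}}

```text
time: 20.27
ee_pos: [0.5489, -0.0145, 0.0621]
eef_rot: [0.731, -0.682, 0.001, 0.001]
ft_force: [-3.2, -0.1, 0.2]
width: 0.0511
```

Emit:
{"fn": "apply_moves", "kwargs": {"increments": [{"grip":105,"xyz":[0,-1,0],"rotation":[0,0,0]},{"grip":105,"xyz":[0,-2,0],"rotation":[0,0,0]},{"grip":105,"xyz":[0,-3,0],"rotation":[0,0,0]}]}}

```text
time: 20.65
ee_pos: [0.552, -0.0143, 0.0621]
eef_rot: [0.731, -0.682, 0.001, 0.001]
ft_force: [-2.4, -0.1, 0.8]
width: 0.0512
```

Emit:
{"fn": "apply_moves", "kwargs": {"increments": [{"grip":105,"xyz":[0,-1,0],"rotation":[0,0,0]},{"grip":105,"xyz":[0,-2,0],"rotation":[0,0,0]},{"grip":105,"xyz":[0,-3,0],"rotation":[0,0,0]}]}}

```text
time: 21.02
ee_pos: [0.555, -0.0141, 0.0621]
eef_rot: [0.731, -0.682, 0.001, 0.001]
ft_force: [-2.5, -0.1, 0.9]
width: 0.0515
```

Emit:
{"fn": "apply_moves", "kwargs": {"increments": [{"grip":105,"xyz":[0,-1,0],"rotation":[0,0,0]},{"grip":105,"xyz":[0,-2,0],"rotation":[0,0,0]},{"grip":105,"xyz":[0,-3,0],"rotation":[0,0,0]}]}}

```text
time: 21.4
ee_pos: [0.558, -0.0139, 0.0621]
eef_rot: [0.731, -0.682, 0.001, 0.001]
ft_force: [-3.1, -0.6, 0.5]
width: 0.0514
```

Emit:
{"fn": "apply_moves", "kwargs": {"increments": [{"grip":105,"xyz":[0,-1,0],"rotation":[0,0,0]},{"grip":105,"xyz":[0,-2,0],"rotation":[0,0,0]},{"grip":105,"xyz":[0,-3,0],"rotation":[0,0,0]}]}}

```text
time: 21.78
ee_pos: [0.5611, -0.0136, 0.0621]
eef_rot: [0.731, -0.682, 0.001, 0.001]
ft_force: [-3.3, 0.2, 1.9]
width: 0.051
```

Emit:
{"fn": "apply_moves", "kwargs": {"increments": [{"grip":105,"xyz":[0,-1,0],"rotation":[0,0,0]},{"grip":105,"xyz":[0,-2,0],"rotation":[0,0,0]},{"grip":105,"xyz":[0,-3,0],"rotation":[0,0,0]}]}}

```text
time: 22.15
ee_pos: [0.5619, -0.0136, 0.062]
eef_rot: [0.731, -0.682, -0.0, 0.003]
ft_force: [-18.6, -2.1, 16.3]
width: 0.0509
```

Force jump to 18.6 N with little motion. The front is about 54 mm past the mouth, so this may be the shoe. I relax and look before pressing further.

Emit:
{"fn": "apply_moves", "kwargs": {"increments": [{"grip":105,"xyz":[0,0.3,0],"rotation":[0,0,0]}]}}

```text
time: 22.28
ee_pos: [0.5615, -0.0136, 0.0621]
eef_rot: [0.731, -0.682, -0.0, 0.003]
ft_force: [-0.3, 0.4, 0.4]
width: 0.0515
```

```bash
python3 look.py 12
python3 - <<'E'
from h import *
s=r.read_state(); print(s['eef_rot'],R.from_quat(s['eef_rot']).as_matrix().round(4).tolist(), s['torque'])
E
```

```text
blue rim (station mm) 10221 [34.5 -0.1] [90.5 98.2] 89.77
tcp st [-0.0228 -0.0008]
t 22.32 pos [ 0.5617 -0.0136  0.0621] yaw -85.98 F [-3.95 -0.92 -0.46] w 0.0509
xyz [0. 0. 0.] rot [  0.4   0.  -90.1]
[ 7.31487932e-01 -6.81848133e-01 -9.14107380e-05  2.91899581e-03] [[0.0702, -0.9975, -0.0041], [-0.9975, -0.0701, -0.0041], [0.0038, 0.0044, -1.0]] [-0.06748428  0.94898486 -0.00895834]
```

View pics/w12.png

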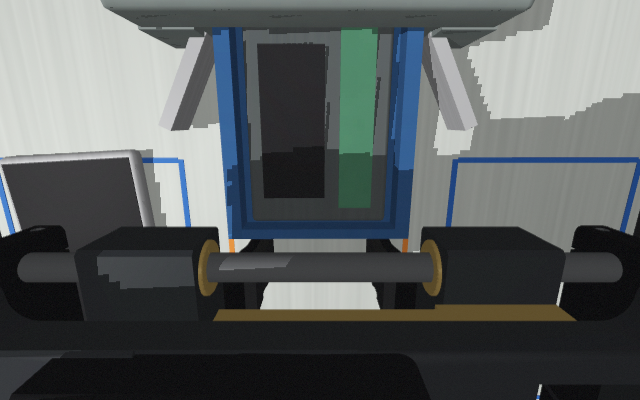

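The carrier is straight and centred, with a gap to both cheeks (195,80)/(435,80), so this is the shoe and not a jam. The 16 N vertical part shows the fingers dragging down on the rear face and adding plate friction. I push again with a very small upward bias to cancel that.

Emit:
{"fn": "apply_moves", "kwargs": {"increments": [{"grip":105,"xyz":[0,-0.7,-0.3],"rotation":[0,0,0]},{"grip":105,"xyz":[0,-1.4,-0.6],"rotation":[0,0,0]}]}}

```text
time: 22.58
ee_pos: [0.5618, -0.0136, 0.0621]
eef_rot: [0.731, -0.682, -0.001, 0.004]
ft_force: [-9.1, 0.5, 2.2]
width: 0.0517
```

Emit:
{"fn": "apply_moves", "kwargs": {"increments": [{"grip":105,"xyz":[0,-1.2,-0.5],"rotation":[0,0,0]},{"grip":105,"xyz":[0,-1.8,-0.7],"rotation":[0,0,0]},{"grip":105,"xyz":[0,-2.2,-0.8],"rotation":[0,0,0]}]}}

```text
time: 22.95
ee_pos: [0.5618, -0.0136, 0.0621]
eef_rot: [0.731, -0.682, -0.003, 0.006]
ft_force: [-13.5, -0.2, 5.7]
width: 0.0513
```

```bash
python3 -c "
from h import *
s=r.read_state(); q=ist(s['ee_pos'][:2]); print(q); go([*st(q[0],-.0008),.0625],-85.9)"
```

```text
[-0.02271602 -0.00086996]
t 22.95 pos [ 0.5618 -0.0136  0.0621] yaw -85.98 F [-13.45  -0.21   5.71] w 0.0513
xyz [-0.1  0.  -0.4] rot [ 0.7 -0.2 -0.1]
```

Emit:
{"fn": "apply_moves", "kwargs": {"increments": [{"grip":105,"xyz":[0,-1,-0.4],"rotation":[0.4,0,0]},{"grip":105,"xyz":[0,-1.8,-0.7],"rotation":[0.7,-0.1,0]},{"grip":105,"xyz":[0,-2.2,-0.9],"rotation":[0.7,-0.2,0]}]}}

```text
time: 23.32
ee_pos: [0.5619, -0.0136, 0.0621]
eef_rot: [0.732, -0.682, -0.001, 0.002]
ft_force: [-11.3, -0.5, 2.8]
width: 0.0512
```

Emit:
{"fn": "apply_moves", "kwargs": {"increments": [{"grip":105,"xyz":[0,-1.5,-0.6],"rotation":[0.2,0,0]},{"grip":105,"xyz":[0,-2.5,-1],"rotation":[0.2,0,0]},{"grip":105,"xyz":[0,-3.3,-1.2],"rotation":[0.2,0,0]}]}}

```text
time: 23.7
ee_pos: [0.5632, -0.0135, 0.0622]
eef_rot: [0.732, -0.682, -0.002, 0.003]
ft_force: [-8.1, -0.1, -2.0]
width: 0.0514
```

It moves now: about 1.4 mm of travel at 8 N, as expected for the shoe. Continuing to about 5–6 mm past contact (TCP x ≈ 0.567).

Emit:
{"fn": "apply_moves", "kwargs": {"increments": [{"grip":105,"xyz":[0,-1.5,-0.4],"rotation":[0.3,0,0]},{"grip":105,"xyz":[0,-2.5,-0.7],"rotation":[0.3,0,0]},{"grip":105,"xyz":[0,-3.2,-0.9],"rotation":[0.3,0,0]}]}}

```text
time: 24.08
ee_pos: [0.5643, -0.0135, 0.0621]
eef_rot: [0.732, -0.682, -0.001, 0.002]
ft_force: [-9.8, -0.9, 1.2]
width: 0.0513
```

Emit:
{"fn": "apply_moves", "kwargs": {"increments": [{"grip":105,"xyz":[0,-1.8,-0.5],"rotation":[0.3,0,0]},{"grip":105,"xyz":[0,-2.8,-0.8],"rotation":[0.3,0,0]},{"grip":105,"xyz":[0,-3.5,-1.0],"rotation":[0.3,0,0]}]}}

```text
time: 24.45
ee_pos: [0.5658, -0.0134, 0.0621]
eef_rot: [0.732, -0.682, -0.001, 0.002]
ft_force: [-10.3, -1.4, 0.8]
width: 0.0513
```

Emit:
{"fn": "apply_moves", "kwargs": {"increments": [{"grip":105,"xyz":[0,-1.8,-0.5],"rotation":[0.2,0,0]},{"grip":105,"xyz":[0,-2.8,-0.8],"rotation":[0.2,0,0]},{"grip":105,"xyz":[0,-3.5,-1.0],"rotation":[0.2,0,0]}]}}

```text
time: 24.82
ee_pos: [0.5672, -0.0133, 0.0621]
eef_rot: [0.732, -0.682, -0.002, 0.003]
ft_force: [-9.6, -0.5, 1.4]
width: 0.0513
```

```bash
python3 look.py 13
```

```text
blue rim (station mm) 9560 [36.3 -0.1] [90.7 92.5] 89.86
tcp st [-0.0172 -0.001 ]
t 24.88 pos [ 0.5673 -0.0133  0.0621] yaw -85.96 F [-9.78 -0.39  1.74] w 0.0511
xyz [0. 0. 0.] rot [  0.3   0.2 -90.1]
```

By the rear edge the carrier moved about 4.7 mm after contact, and by the TCP about 5.5 mm. That is enough, so I back off and rise.

Emit:
{"fn": "apply_moves", "kwargs": {"increments": [{"grip":105,"xyz":[0,2,0],"rotation":[0,0,0]},{"grip":105,"xyz":[0,8,0],"rotation":[0,0,0]},{"grip":105,"xyz":[0,20,0],"rotation":[0,0,0]},{"grip":105,"xyz":[0,30,-20],"rotation":[0,0,0]},{"grip":105,"xyz":[0,40,-70],"rotation":[0,0,0]}]}}

```text
time: 25.5
ee_pos: [0.5256, -0.0162, 0.1314]
eef_rot: [0.732, -0.682, -0.003, 0.004]
ft_force: [0.6, -0.3, 0.2]
width: 0.0513
```

Emit:
{"fn": "apply_moves", "kwargs": {"increments": [{"grip":105,"xyz":[0,10,-40],"rotation":[0,0,0]},{"grip":105,"xyz":[0,20,-40],"rotation":[0,0,0]},{"grip":105,"xyz":[0,20,-40],"rotation":[0,0,0]}]}}

```text
time: 25.88
ee_pos: [0.5051, -0.018, 0.1711]
eef_rot: [0.731, -0.682, -0.003, 0.004]
ft_force: [-0.6, 0.0, -0.5]
width: 0.0511
```

```bash
python3 look.py 14
python3 - <<'E'
from h import *
c=cam('side'); cv2.imwrite('pics/side14.png',c['img'][130:400,60:500])
w=cloud(c); z=w[...,2]
m=(z>.098)&(z<.11)&(np.hypot(w[...,0]-.5147,w[...,1]-.32)<.05); p=w[m]; print(cv2.minAreaRect((p[:,:2]*1e3).astype(np.float32)))
E
```

```text
blue rim (station mm) 3051 [32.5 -0.1] [90.3 80.6] 89.9
tcp st [-0.0794 -0.0012]
t 25.93 pos [ 0.5053 -0.018   0.1707] yaw -85.99 F [-0.48 -1.16 -0.37] w 0.0513
xyz [0. 0. 0.] rot [  0.5   0.4 -90.1]
((515.437744140625, 320.643798828125), (32.99027633666992, 36.781978607177734), 8.378546714782715)
```

View pics/side14.png

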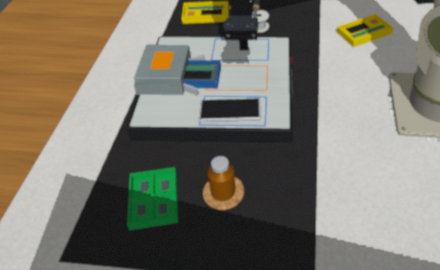

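View pics/w14.png

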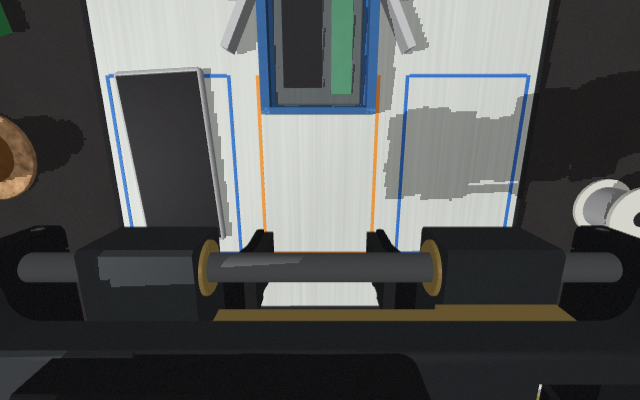

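The carrier is straight in the bay (rear edge at (318,112)) and nothing touches it. The bottle is upright on the coaster (crop (222,180)), and the phone, spool and tray are in place. Handing in.

```bash
python3 -c "
from h import *
print(r.close_job())"
```

```text
the job is handed in; nothing more can be done
None
```

I set the bottle on the cork coaster first, then slid the carrier sideways to in front of the bay and pushed it in until it met the contact shoe. I handed the job in at about 26 s; no verdict was reported.

- **Bottle:** it stands upright, with its centre within about 2 mm of the coaster's.
- **Carrier:** it is straight to about 0.1° and within about 1 mm of the bay's centre line. Its centre is about 65 mm past the station's centre.
- **Shoe:** contact came about 54 mm behind the mouth. I estimate it is pushed back about 5 to 6 mm: the tool position gives about 5.6 mm and the carrier's rear edge in the camera about 4.7 mm. The last view put that edge about 2 mm further in, a gap I put down to the changed viewpoint, so it could be up to about 7 mm.
- **Forces:** on first meeting the shoe, the reading jumped to about 25 N in total (18.6 N forward, 16 N vertical) because the fingers were dragging down on the carrier. I relaxed, added a very small upward bias, and the rest of the push took about 8 to 14 N.
- **Everything else:** in the last images the phone, spool and parts tray looked unmoved, and the gripper was clear of everything.

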